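Find the release notch of a drum clock and swing its back open

TASK

Open the back of the drum clock that lies face down in the round holder. Its cover is held by a spring catch inside a finger notch, somewhere on the far side of the bright rim, which you can find by feeling along the rim's upright wall with a fingertip; press the catch in there, gently, until the cover springs up. Then push the raised cover over, away from the notch, right back to its stop, without touching the bare movement inside, and leave the other things on the bench where they are.

Things in the scene. Friction and masses are not known exactly. Their poses are not given: they have to be found in the camera images.
- clock_case: Drum clock lying face down, clamped in a round black holder 168 mm across with three low dark jaws; fixed to the bench, it does not shift. Origin on the clock's upright axis at the bench top, z up; yaw of no importance (the clock is round). Holder and jaws reach 17 mm above the bench; brass bezel, 147 mm across, 6 to 19 mm above it.
- rim_center (a point): On the clock's axis at mid-height of the rim, 34 mm above the bench. The rim is the bright metal ring round the clock's back: 136 mm across, its upright, smooth outer wall 22 to 46 mm above the bench. The wall is unbroken but for one notch. The flat cover lies inside the ring, flush with its top; a low dome in its middle reaches 49 mm.
- back_center (a point): On the clock's axis, level with the rim's top, 46 mm above the bench. The notch is cut into the rim's wall over its full height, open outward and upward: 48 mm wide, straight sides, floor 57 mm from the axis (11 mm in from the wall), lips rounded by 3 mm. Its place is not reported and differs each time: within 53 degrees to either side of straight away from the robot (+x).
- hinge_level (a point): On the clock's axis at the height of the cover's hinge, 47 mm above the bench. The hinge lies 54 mm from the axis, exactly opposite the notch, level and square to the line from notch to axis. The cover's free edge (at the notch) is 102 mm from the hinge: with the cover at 1.05 rad it is about 135 mm above the bench and 3 mm from the axis; upright it is 149 mm above.
- catch (a joint): Spring catch in the notch, travel in m: 0 at rest, 0.006 pressed home straight in towards the clock's axis. Its upright pad is the floor of the notch, 43 mm wide, 25 to 44 mm above the bench. It starts to move at 2 N and takes 5 N to press home; from 0.0045 on the cover is free. It springs back when let go.
- cover (a joint): Cover, 111 mm across, 3 mm thick; angle in rad: 0 shut. Freed by the catch, it is thrown up by a spring leaf to 1.05 (less while the hand is above it, the rest when the hand withdraws). Beyond that it swings with slight friction, stays where it is left, and takes about 1 N to push; 1.9 is its stop, past upright, leaning away from the notch.
- clock_movement: Bare brass movement inside the clock, seen when the cover is open: a round plate 108 mm across, 25 mm above the bench, with wheels and parts on it up to 38 mm above the bench. Origin on the clock's axis at the bench top. Not to be touched.
- loupe_mid (a point): Black eyepiece, 35 mm across and 31 mm tall, standing; loose, a bystander. Point at its middle, half-way up.
- oil_cup_mid (a point): White oil cup with an oiler stick, 28 mm across, 58 mm tall with the stick; loose, a bystander. Point at its middle, half-way up.
- short_tweezers_mid (a point): Short dark tweezers lying flat, 75 mm long, 10 mm tall; loose, a bystander. Point at its middle, half-way up.
- vial_mid (a point): Amber vial with a black cap, 30 mm across, 46 mm tall; loose, a bystander. Point at its middle, half-way up.
- varnish_bottle_mid (a point): Clear square bottle with a tall black cap, 38 mm wide, 90 mm tall; loose, a bystander. Point at its middle, half-way up.
- lamp_shade (a point): Middle of the grey bell shade of the bench lamp, an obstacle: 260 mm across, it hangs from 171 to about 390 mm above the bench, with its neck and arm above that. Fixed.
- shelf_edge (a point): Middle of the front edge of the glass shelf at the back, an obstacle: a level sheet 163 to 171 mm above the bench, running 340 mm to either side (along y) and away from the robot, with things on it. Fixed.
- hanging_brush (a point): Middle of the grey brush that hangs on the wooden side panel, an obstacle: 30x26 mm, from 70 to 268 mm above the bench. The panel stands 25 mm beyond it to the right (-y), 280 mm tall, from x = 0.5 away from the robot. Fixed.

How it is judged:
By the outcome, as a careful person would: the job done as asked, in the order asked, and still so for the second after the job is handed in, with the robot touching nothing.
It also fails if it takes over 72 s, if anything falls off the work surface, if the arm or the gripper's body presses on something with over 40 N, if the wrist force passes 120 N, or if a joint passes its speed limit or range.

ROBOT

A 6-joint arm with a two-finger parallel gripper is mounted at the origin on a cart in front of the work surface, level with it; the furniture and walls round the work are solid. World frame = base frame: x ahead of the robot, y to its left, z up, the work surface at z = 0. Lengths are in m, angles in rad, forces in N, time in s.
With the tool pointing down it reaches from about 0.35 to 0.95 m from the base axis. Payload 17.4 kg.
Tool frame: the origin (TCP) lies midway between the tips of the shut fingers; the grasp point (between the pads) lies 19 mm behind it; z points along the fingers, y is the line along which they close (so a half turn about z gives the same grasp; the last joint's range is limited). The gripper opens to 93 mm and grips with 3 to 60 N. Pads are 15 mm wide; open, the fingers measure 128 mm over their backs; the gripper's body (75 mm by 188 mm) begins 65 mm behind the grasp point.
Start: joints at [-1.248, 0.116, 1.442, -0, 1.584, -0.038], TCP at [0.238, -0.632, 0.219] pointing down, gripper open.
Joint ranges: [-2.83, 2.83], [-0.83, 2.19], [0.07, 2.5], [-1.14, 4.28], [0.01, 3], [-2.97, 2.97]. Speed limits (rad/s): [1.89, 1.89, 2.22, 3.14, 3.14, 3.14].

INTERFACE

Orientations are given as a unit quaternion [w, x, y, z].
In Python, from plant import get_state, snapshot, get_calibration, hand_in gives the robot as it stands. The module is installed in compiled form; this text tells all that it offers.
- The arm moves only by the shell command python3 -m jog 'ROWS' [FORCE]. ROWS is JSON, a list that holds one entry, the list of rows, each a list of 7 numbers: the shift along the world's x, y, z in m, then the turn, a rotation vector about the world's x, y, z in degrees, then the finger opening in m, from 0 to 0.093. A call has 1 to 8 rows; each row is the pose to reach, as a shift and turn from the pose commanded when the call began; what a row does not reach only later rows make up. A row lasts 1/10 s, in which the tool goes at most 50 mm and 8.59 degrees, less where a joint would pass 70% of its speed; a pose out of reach is approached as far as the arm can. A call with a gripper value outside its range is refused whole. The fingers move at their own pace and stop on an object; FORCE is the grip in N (left out, the last holds). Time passes only in rows, so rows that repeat a pose let the fingers close. It gives the time, the measured TCP pose, the force, the opening and the grip force at its end, in the units of the state.
- get_state(): the state, without advancing time (a new reading comes with each control period).
- snapshot(name): name is "scene" or "top" or "wrist"; returns (picture, depth): 420x560x3 uint8, red, green, blue; 420x560 float32, m along the optical axis (not along the pixel's ray), 0 where there is no reading.
- get_calibration(name): a dict with "intrinsics" (3x3 intrinsics, pixels), "R" (3x3) and "t" (3): a world point X has camera coordinates R X + t; the wrist camera has in their place "mount" (4x4, takes a point from camera to tool coordinates, whose origin is the TCP and whose axes are the flange's). Camera axes: x right, y down, z forward; pixel columns grow to the right and rows downward; lengths in m; the calibration is good to about 2 mm. A picture is of the moment at which its call begins: read the wrist's pose just before it. get_calibration takes no time and is no camera call.
- hand_in(): hands the job in; it is judged then, once.
The state is a dict: "time_s": time; "q": joint angles; "joint_velocities": joint speeds; "joint_torque": joint torques, N m; "position": TCP position; "orientation": TCP orientation; "ft_force": force on the tool from outside, world axes, zero at the start; "ft_torque": the same for the moment, N m; "opening": opening from 0.0 (shut) to 1.0 (fully open); "grip_force": force on a finger pad.
Only numpy, scipy, OpenCV 4.12 (cv2) and the standard library are available. Lean on these libraries where they do the work, as an engineer would, in place of code of your own. Each camera call takes 0.05 s, during which the arm holds its last target. There are 200 camera calls.

## Working session

There is one attempt and no reset: what is moved stays moved. The work goes in short steps, Python scripts to look and compute and a shell command to move; the robot and the scene stay as the last step left them, time stands still between calls to the robot, and variables do not carry over. Pictures are saved under pics/ and viewed, at most 10 in all, crops included, and the job is handed in when it is done.

```bash
mkdir -p pics; cat > h.py <<'E'
import numpy as np,cv2
from plant import *
def cam(n):
    c=get_calibration(n);return np.array(c['intrinsics']),np.array(c['R']),np.array(c['t'])
def pts(n,d):
    K,R,t=cam(n);v,u=np.mgrid[:420,:560]
    P=np.stack([(u-K[0,2])/K[0,0]*d,(v-K[1,2])/K[1,1]*d,d],-1)
    return (P-t)@R
def save(n,im): cv2.imwrite('pics/'+n,cv2.cvtColor(im,cv2.COLOR_RGB2BGR))
E
python3 - <<'E'
from h import *
for n in('scene','top'):
    im,d=snapshot(n);save(n+'0.png',im);np.savez(n+'0.npz',im=im,d=d)
    K,R,t=cam(n);print(n,(-R.T@t).round(3),R[2].round(2),K[0,0])
s=get_state();print(s['position'],s['orientation'],s['ft_force'],s['time_s'])
E
```

```text
scene [-0.022  0.58   0.791] [ 0.63 -0.37 -0.68] 437.4001626016826
top [0.346 0.246 1.343] [ 0.18 -0.01 -0.98] 471.05406151000216
[ 0.23820565 -0.63138695  0.2179671 ] [-5.11544134e-04  9.83776302e-01  1.79398766e-01 -8.92964991e-05] [-0.13903535 -0.62472807  1.00347922] 0.1
```

View pics/scene0.png

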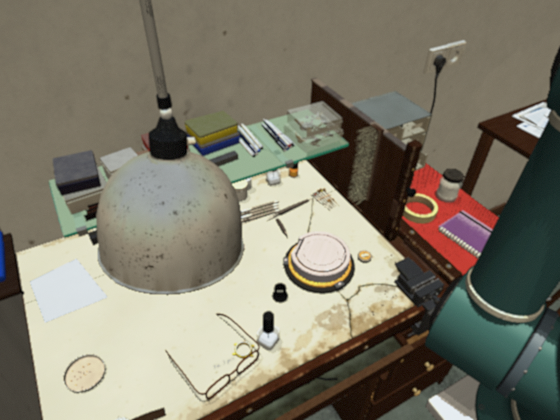

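View pics/top0.png

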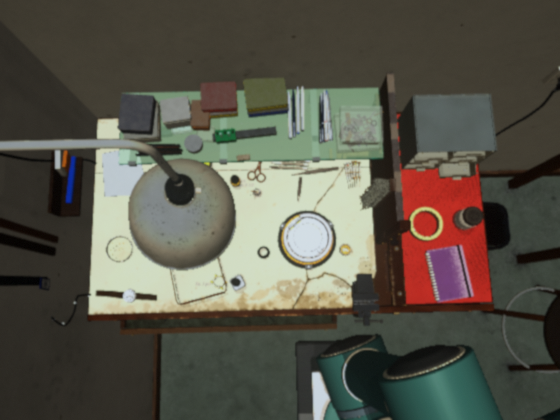

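The scene shows the clock at about (320,262), the shade at (170,220), the loupe at (280,293) and the bottle at (268,330). In the top view the clock is at (307,239), the loupe at (263,252), the shelf edge runs along row 160, and there is a dark object at (365,295) near the panel. Next I'll measure these.

```bash
python3 - <<'E'
from h import *
D={n:np.load(n+'0.npz') for n in('scene','top')}
P=pts('top',D['top']['d']);S=pts('scene',D['scene']['d'])
for nm,u,v in [('clock',307,239),('loupe',263,252),('dark',365,295),('dark2',362,280),('grey',375,192),('panel',392,240),('shelf',300,158),('lampedge',234,215),('vial?',235,181),('cup?',257,193),('tweez',299,188),('btl',238,282),('bezelish',345,249)]:
    print(nm,P[v,u].round(3))
for nm,u,v in [('clock',320,255),('brush?',410,170),('dark',415,278),('loupe',280,287),('tw',282,228),('cup',273,177),('amber',293,170)]: print('S',nm,S[v,u].round(3))
for n,Q in(('top',P),('scene',S)):
    h=(Q[...,2]>.035)&(Q[...,2]<.056)&(np.hypot(Q[...,0]-P[239,307,0],Q[...,1]-P[239,307,1])<.09)&(D[n]['d']>0)
    q=Q[h];print(n,len(q))
    (c,r)=cv2.minEnclosingCircle(q[:,:2].astype(np.float32));print(c,r,np.median(q[:,2]))
# objects map between 5mm and 160 near
for (x0,x1) in[(.3,.9)]:
    m=((P[...,2]>.008)&(P[...,2]<.3)&(P[...,0]>.3)&(P[...,0]<.9)&(P[...,1]>-.15)&(P[...,1]<.6)).astype(np.uint8)
    k,l,st,_=cv2.connectedComponentsWithStats(m)
    for i in range(1,k):
        if st[i,4]>8:
            q=P[l==i];print(st[i],q.min(0).round(3),q.max(0).round(3))
im=D['scene']['im'][140:340,200:480];save('c1.png',cv2.resize(im,None,fx=2.8,fy=2.8,interpolation=cv2.INTER_CUBIC))
E
```

```text
clock [0.508 0.164 0.05 ]
loupe [ 0.48   0.288 -0.001]
dark [0.352 0.011 0.043]
dark2 [0.392 0.017 0.039]
grey [0.59  0.012 0.255]
panel [ 0.485 -0.042  0.169]
shelf [0.704 0.182 0.172]
lampedge [0.543 0.346 0.256]
vial? [0.678 0.362 0.05 ]
cup? [0.649 0.302 0.016]
tweez [0.663 0.18  0.009]
btl [0.394 0.352 0.091]
bezelish [0.481 0.055 0.013]
S clock [0.507 0.168 0.046]
S brush? [ 0.497 -0.042  0.219]
S dark [0.356 0.018 0.04 ]
S loupe [0.489 0.282 0.02 ]
S tw [0.654 0.184 0.011]
S cup [0.824 0.117 0.032]
S amber [0.832 0.048 0.026]
top 1725
(0.5130441784858704, 0.16330599784851074) 0.06816501915454865 0.04654116031786783
scene 2078
(0.514801025390625, 0.16437770426273346) 0.06967366486787796 0.04591906180452954
[  125    61   313   245 32363] [ 0.322 -0.15   0.008] [0.9 0.6 0.3]
[137 152  19  13 155] [0.699 0.556 0.16 ] [0.726 0.6   0.188]
[316 169   5   4   9] [0.709 0.116 0.009] [0.719 0.129 0.013]
[302 170  13   4  29] [0.706 0.134 0.008] [0.716 0.169 0.013]
[230 175  10  12  97] [0.671 0.352 0.01 ] [0.696 0.378 0.05 ]
[298 184   3   6  11] [0.66  0.176 0.008] [0.675 0.183 0.013]
[251 189  10   9  47] [0.639 0.293 0.008] [0.659 0.317 0.049]
[297 190   4   7  12] [0.639 0.177 0.009] [0.657 0.186 0.013]
[ 278  211   58   59 2481] [0.428 0.082 0.008] [0.595 0.245 0.055]
[340 244  11  12  65] [0.464 0.04  0.008] [0.496 0.069 0.014]
[258 247  11  12  47] [0.462 0.273 0.008] [0.491 0.302 0.036]
[218 260   3  10  10] [0.433 0.406 0.027] [0.458 0.412 0.036]
[175 271  51  34 108] [0.34  0.393 0.008] [0.427 0.531 0.046]
[228 275  18  16 192] [0.374 0.339 0.011] [0.416 0.385 0.096]
[351 274  28  41 835] [ 0.301 -0.025  0.008] [0.409 0.047 0.048]
[211 276   6   8  13] [0.396 0.42  0.008] [0.415 0.435 0.016]
```

View pics/c1.png

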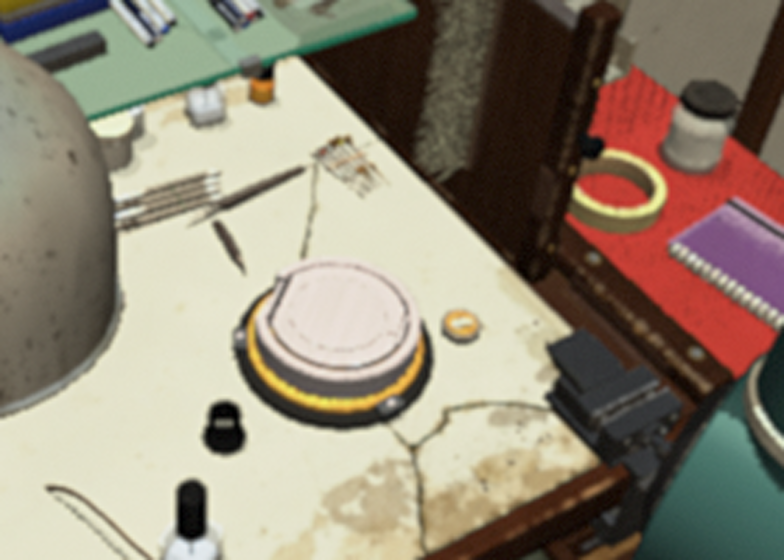

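```bash
python3 - <<'E'
from h import *
D={n:np.load(n+'0.npz') for n in('scene','top')}
c=np.array([.512,.164])
for n in('top','scene'):
    Q=pts(n,D[n]['d']);m=(Q[...,2]>.036)&(Q[...,2]<.056)
    q=Q[m][:,:2]-c;r=np.hypot(*q.T);a=np.degrees(np.arctan2(q[:,1],q[:,0]));k=r<.09
    print(n,[(b,int(1000*r[k&(abs(a-b)<4)].max())) for b in range(-80,81,8) if (k&(abs(a-b)<4)).any()])
P=pts('top',D['top']['d'])
m=(P[...,2]>.165)&(P[...,2]<.4)&(P[...,0]>.3)&(P[...,0]<.69)&(P[...,1]>.25)&(P[...,1]<.8)
q=P[m];print('lamp',q.min(0),q.max(0)); q=q[q[:,2]<.24];print(cv2.minEnclosingCircle(q[:,:2].astype(np.float32)))
m=(P[...,2]>.1)&(P[...,2]<.4)&(P[...,0]>.4)&(P[...,0]<.69)&(P[...,1]>-.03)&(P[...,1]<.1)
q=P[m];print('brush',q.min(0),q.max(0),np.median(q,0))
print('wristmount',get_calibration('wrist')['mount'])
im=D['top']['im'][200:280,270:350];save('c2.png',cv2.resize(im,None,fx=6,fy=6,interpolation=cv2.INTER_CUBIC))
E
```

```text
top [(-80, 68), (-72, 67), (-64, 69), (-56, 68), (-48, 67), (-40, 68), (-32, 69), (-24, 68), (-16, 69), (-8, 68), (0, 67), (8, 68), (16, 67), (24, 58), (32, 59), (40, 57), (48, 57), (56, 58), (64, 66), (72, 67), (80, 67)]
scene [(-80, 67), (-72, 67), (-64, 67), (-56, 70), (-48, 69), (-40, 71), (-32, 68), (-24, 68), (-16, 70), (-8, 70), (0, 72), (8, 70), (16, 70), (24, 61), (32, 58), (40, 57), (48, 59), (56, 62), (64, 67), (72, 68), (80, 68)]
lamp [0.30001164 0.34566152 0.16515702] [0.68997351 0.78669683 0.39999961]
((0.480103462934494, 0.5957319736480713), 0.261025995016098)
brush [ 0.58251532 -0.02978593  0.10005561] [0.62378655 0.01968327 0.27865891] [ 0.5944621  -0.0009269   0.23472681]
wristmount [[ 1.13911152e-04 -9.70706061e-01 -2.40270118e-01  6.73113113e-02]
 [ 9.99999932e-01  1.94649993e-04 -3.12301773e-04 -7.35253856e-04]
 [ 3.49921801e-04 -2.40270066e-01  9.70706018e-01 -1.65250243e-01]
 [ 0.00000000e+00  0.00000000e+00  0.00000000e+00  1.00000000e+00]]
```

View pics/c2.png

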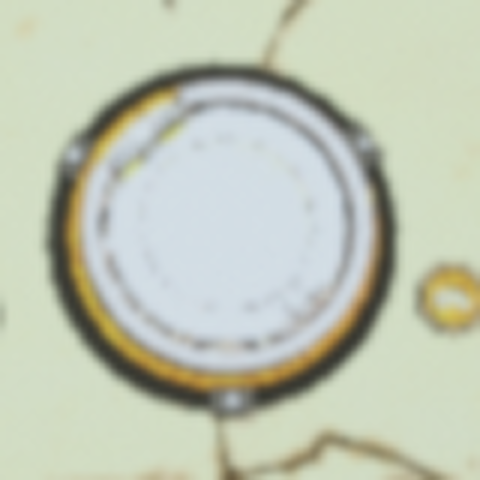

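```bash
python3 -m jog '[[[0,0.03,0.03,0,0,0,0],[0.01,0.07,0.06,0,0,0,0],[0.03,0.12,0.08,0,0,0,0],[0.05,0.17,0.1,0,0,0,0],[0.07,0.22,0.12,0,0,0,0],[0.09,0.27,0.13,0,0,0,0],[0.1,0.32,0.13,0,0,0,0],[0.12,0.37,0.13,0,0,0,0]]]' 10
```

```text
time_s: 0.9
position: [0.3477, -0.2896, 0.3483]
orientation: [0.0, 0.984, 0.179, 0.0]
ft_force: [1.2, -0.0, 0.5]
opening: 0.362
grip_force: 0.0
```

The close crop shows the notch as a gap in the rim's upper left, about (150,130), with hinge marks opposite at (305,305). Both depth profiles put it between 20° and 61°, so its centre is near +40°. Before descending I'll check the clearance to the lamp.

```bash
python3 -m jog '[[[0.03,0.04,0.01,0,0,3,0],[0.06,0.08,0.01,0,0,6,0],[0.09,0.12,0.01,0,0,9,0],[0.12,0.16,0.01,0,0,12,0],[0.14,0.2,0.01,0,0,15,0],[0.16,0.24,0.01,0,0,18,0],[0.17,0.28,0.01,0,0,19.4,0],[0.18,0.32,0.01,0,0,19.4,0]]]'; python3 - <<'E'
from h import *
D=np.load('top0.npz');P=pts('top',D['d'])
v,u=np.mgrid[:420,:560]
m=(P[...,2]>.16)&(P[...,2]<.42)&(np.hypot(u-182,v-213)<60)&(P[...,0]<.66)
q=P[m]
for z in(.18,.22,.26,.3,.34):
    s=q[abs(q[:,2]-z)<.015]
    if len(s)>20:
        A=np.c_[2*s[:,:2],np.ones(len(s))];x=np.linalg.lstsq(A,(s[:,:2]**2).sum(1),rcond=None)[0]
        print(z,len(s),x[:2].round(3),np.sqrt(x[2]+x[:2]@x[:2]).round(3),s[:,1].min().round(3))
c=np.load('scene0.npz');S=pts('scene',c['d']);m=(S[...,2]>.165)&(S[...,2]<.42)&(S[...,0]<.66)&(S[...,1]>.3);m&=(np.mgrid[:420,:560][1]<250)
q=S[m]
for z in(.18,.22,.26,.3,.34):
    s=q[abs(q[:,2]-z)<.01]
    A=np.c_[2*s[:,:2],np.ones(len(s))];x=np.linalg.lstsq(A,(s[:,:2]**2).sum(1),rcond=None)[0]
    print('S',z,len(s),x[:2].round(3),np.sqrt(x[2]+x[:2]@x[:2]).round(3),s[:,1].min().round(3))
im,d=snapshot('wrist');save('w1.png',im)
E
```

```text
time_s: 1.7
position: [0.528, 0.0305, 0.3573]
orientation: [-0.0, 0.939, 0.343, -0.0]
ft_force: [0.6, -0.5, -0.0]
opening: 0.003
grip_force: 0.0
0.18 86 [0.545 0.47 ] 0.119 0.351
0.22 395 [0.551 0.476] 0.127 0.348
0.26 474 [0.556 0.47 ] 0.123 0.346
0.3 1188 [0.556 0.467] 0.112 0.35
0.34 3089 [0.556 0.467] 0.085 0.368
S 0.18 100 [0.42  0.568] 0.216 0.355
S 0.22 1639 [0.652 0.511] 0.216 0.363
S 0.26 1548 [0.556 0.47 ] 0.123 0.349
S 0.3 2034 [0.558 0.468] 0.113 0.353
S 0.34 2757 [0.555 0.469] 0.085 0.373
```

View pics/w1.png

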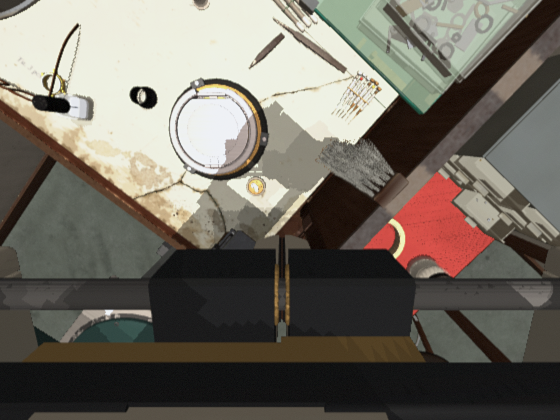

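The wrist view shows the clock at (218,128) with the fingers shut at (283,290). The lamp circle is centred at (0.556,0.469) with radius 0.13, which leaves about 29 mm of clearance.

```bash
python3 -m jog '[[[0.012,0.045,0,0,0,0,0],[0.024,0.09,0,0,0,0,0],[0.036,0.135,0,0,0,0,0],[0.045,0.185,-0.01,0,0,0,0],[0.045,0.185,-0.06,0,0,0,0],[0.045,0.185,-0.11,0,0,0,0],[0.045,0.185,-0.16,0,0,0,0],[0.045,0.185,-0.2,0,0,0,0]]]'; python3 - <<'E'
from h import *
from scipy.spatial.transform import Rotation as Ro
s=get_state();print(s['position'],s['ft_force'])
im,d=snapshot('wrist');save('w2.png',im)
c=get_calibration('wrist');K=np.array(c['intrinsics']);M=np.array(c['mount'])
v,u=np.mgrid[:420,:560]
C=np.stack([(u-K[0,2])/K[0,0]*d,(v-K[1,2])/K[1,1]*d,d],-1)
T=C@M[:3,:3].T+M[:3,3]
for p in[(200,270),(350,270),(200,330),(282,245),(282,260),(282,300),(283,330),(278,245),(287,245)]: print(p,d[p[1],p[0]].round(3),T[p[1],p[0]].round(3))
w,x,y,z=s['orientation'];W=Ro.from_quat([x,y,z,w]).apply(T.reshape(-1,3)).reshape(T.shape)+s['position']
m=(W[...,2]>.038)&(W[...,2]<.056)&(d>.1);q=W[m][:,:2];
q=q-[.512,.164];r=np.hypot(*q.T);a=np.degrees(np.arctan2(q[:,1],q[:,0]));k=r<.085
print([(b,int(1000*r[k&(abs(a-b)<2)].max())) for b in range(-90,180,5) if (k&(abs(a-b)<2)).any()])
E
```

```text
time_s: 2.55
position: [0.5718, 0.2134, 0.1544]
orientation: [-0.0, 0.939, 0.343, -0.001]
ft_force: [0.7, -0.1, -0.5]
opening: 0.003
grip_force: 0.0
[0.57175485 0.21344411 0.1543504 ] [ 0.6602123  -0.05161337 -0.47749804]
(200, 270) 0.068 [ 0.037 -0.019 -0.102]
(350, 270) 0.068 [ 0.038  0.015 -0.103]
(200, 330) 0.067 [ 0.025 -0.019 -0.107]
(282, 245) 0.161 [ 0.01  -0.    -0.013]
(282, 260) 0.142 [ 0.01  -0.    -0.033]
(282, 300) 0.072 [ 0.029 -0.    -0.101]
(283, 330) 0.311 [-0.131  0.001  0.106]
(278, 245) 0.158 [ 0.011 -0.002 -0.016]
(287, 245) 0.159 [ 0.011  0.003 -0.016]
[(-20, 72), (-15, 72), (-10, 72), (-5, 71), (0, 71), (5, 71), (10, 71), (15, 71), (20, 63), (25, 61), (30, 60), (35, 59), (40, 59), (45, 59), (50, 60), (55, 61), (60, 67), (65, 67), (70, 67), (75, 67), (80, 66), (85, 66), (90, 65), (95, 65)]
```

View pics/w2.png

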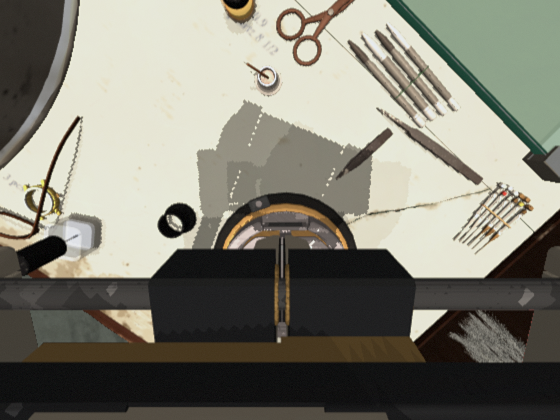

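The fingertip is directly above the notch, and the tip is slim at about 6×20 mm. Nothing stands in the way, so I'll descend.

```bash
python3 -m jog '[[[0,0,-0.04,0,0,0,0],[0,0,-0.08,0,0,0,0],[0,0,-0.1,0,0,0,0],[0,0,-0.115,0,0,0,0],[0,0,-0.118,0,0,0,0],[0,0,-0.118,0,0,0,0]]]'; python3 -m jog '[[[-0.0015,-0.0013,0,0,0,0,0],[-0.003,-0.0026,0,0,0,0,0],[-0.0046,-0.0039,0,0,0,0,0],[-0.0046,-0.0039,0,0,0,0,0]]]'
```

```text
time_s: 3.2
position: [0.5732, 0.2137, 0.0406]
orientation: [0.0, 0.939, 0.343, 0.0]
ft_force: [0.3, -0.3, 0.3]
opening: 0.004
grip_force: 0.0
time_s: 3.6
position: [0.5681, 0.2096, 0.0402]
orientation: [0.0, 0.939, 0.343, 0.0]
ft_force: [-0.0, -0.3, -0.6]
opening: 0.008
grip_force: 0.0
```

```bash
python3 -m jog '[[[-0.0008,-0.0006,-0.003,0,0,0,0],[-0.0015,-0.0013,-0.005,0,0,0,0],[-0.0023,-0.0019,-0.005,0,0,0,0],[-0.003,-0.0026,-0.005,0,0,0,0],[-0.003,-0.0026,-0.005,0,0,0,0]]]';python3 -m jog '[[[-0.0008,-0.0006,0,0,0,0,0],[-0.0015,-0.0013,0,0,0,0,0],[-0.0015,-0.0013,0,0,0,0,0]]]'
```

```text
time_s: 4.1
position: [0.5651, 0.207, 0.0348]
orientation: [0.0, 0.939, 0.343, -0.0]
ft_force: [-1.0, 0.3, 0.1]
opening: 0.0
grip_force: 0.0
time_s: 4.4
position: [0.5636, 0.2057, 0.0348]
orientation: [0.0, 0.939, 0.343, 0.0]
ft_force: [-0.6, -0.6, -0.0]
opening: 0.004
grip_force: 0.0
```

```bash
for i in 1; do python3 -m jog '[[[-0.0008,-0.0006,0,0,0,0,0],[-0.0015,-0.0013,0,0,0,0,0],[-0.0015,-0.0013,0,0,0,0,0]]]'; done; python3 -m jog '[[[-0.0008,-0.0006,0,0,0,0,0],[-0.0015,-0.0013,0,0,0,0,0],[-0.0015,-0.0013,0,0,0,0,0]]]'
```

```text
time_s: 4.7
position: [0.5622, 0.2046, 0.0349]
orientation: [-0.0, 0.939, 0.343, 0.0]
ft_force: [2.4, 2.2, 0.5]
opening: 0.003
grip_force: 1.3
time_s: 5.0
position: [0.5607, 0.2032, 0.0349]
orientation: [-0.0, 0.939, 0.343, 0.0]
ft_force: [2.9, 2.6, 0.5]
opening: 0.004
grip_force: 1.9
```

The pad is pressing back along 42°, and the force is rising the way the catch spring should. I'll press on slowly.

```bash
python3 -m jog '[[[-0.0006,-0.0005,0,0,0,0,0],[-0.0011,-0.001,0,0,0,0,0],[-0.0011,-0.001,0,0,0,0,0]]]'; python3 - <<'E'
from h import *
im,d=snapshot('top');Q=pts('top',d);m=(np.hypot(Q[...,0]-.512,Q[...,1]-.164)<.07)
print(np.sort(Q[200:280,270:350][...,2][m[200:280,270:350]])[[5,-400,-100,-20]])
save('t2.png',cv2.resize(im[180:300,240:380],None,fx=4,fy=4))
E
```

```text
time_s: 5.3
position: [0.5596, 0.2022, 0.0349]
orientation: [-0.0, 0.939, 0.343, 0.0]
ft_force: [2.7, 3.8, 0.7]
opening: 0.009
grip_force: 2.3
[0.04084369 0.41689079 0.42507658 0.42950269]
```

View pics/t2.png

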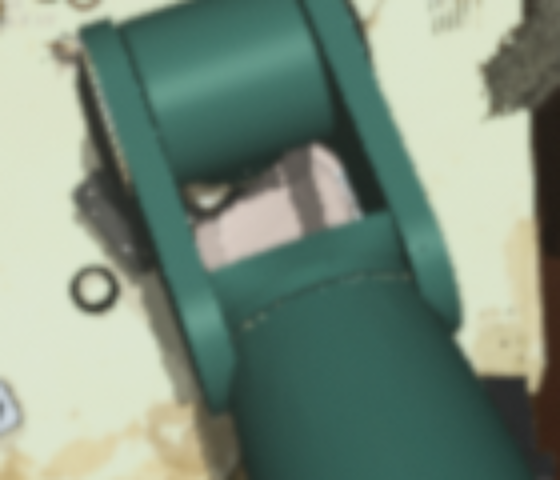

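The arm covers most of the top view, with only a pinkish part of the cover showing at about (280,200). I'll check its height from the depth data.

```bash
cat > cov.py <<'E'
from h import *
def cov():
  for n in('top','scene'):
    im,d=snapshot(n);Q=pts(n,d)-[.513,.163,0]
    e=np.array([np.cos(np.radians(40)),np.sin(np.radians(40))])
    r=Q[...,:2]@e;t=Q[...,:2]@[-e[1],e[0]]
    c=im.astype(int);m=(d>0)&(abs(t)<.055)&(r>-.12)&(r<.06)&(Q[...,2]>.03)&(Q[...,2]<.16)&(c.min(-1)>110)
    print(n,m.sum(),[(b,Q[...,2][m&(abs(r*1000-b)<5)].max().round(3)) for b in range(-100,60,10) if (m&(abs(r*1000-b)<5)).any()])
cov()
E
python3 cov.py
```

```text
top 453 [(-30, np.float64(0.06)), (-20, np.float64(0.063)), (-10, np.float64(0.07)), (0, np.float64(0.072)), (10, np.float64(0.076)), (20, np.float64(0.08)), (30, np.float64(0.134))]
scene 869 [(-60, np.float64(0.047)), (-50, np.float64(0.05)), (-40, np.float64(0.054)), (-30, np.float64(0.06)), (-20, np.float64(0.066)), (-10, np.float64(0.07)), (0, np.float64(0.073)), (10, np.float64(0.078)), (20, np.float64(0.08)), (30, np.float64(0.134)), (40, np.float64(0.157)), (50, np.float64(0.045))]
```

The cover has sprung up and is resting under the hand. I'll withdraw straight outward.

```bash
python3 -m jog '[[[0.003,0.0025,0,0,0,0,0],[0.007,0.006,0,0,0,0,0],[0.012,0.01,0,0,0,0,0],[0.017,0.014,0,0,0,0,0],[0.022,0.018,0,0,0,0,0],[0.026,0.022,0,0,0,0,0],[0.026,0.022,0,0,0,0,0]]]'; python3 cov.py
```

```text
time_s: 6.15
position: [0.5859, 0.2247, 0.0346]
orientation: [-0.0, 0.939, 0.343, -0.0]
ft_force: [1.0, -0.7, -0.7]
opening: 0.005
grip_force: 0.0
top 97 [(20, np.float64(0.05)), (30, np.float64(0.049)), (40, np.float64(0.051)), (50, np.float64(0.051))]
scene 540 [(-70, np.float64(0.046)), (-60, np.float64(0.048)), (-50, np.float64(0.058)), (-40, np.float64(0.078)), (-30, np.float64(0.096)), (-20, np.float64(0.11)), (-10, np.float64(0.128)), (0, np.float64(0.137)), (10, np.float64(0.131)), (20, np.float64(0.046)), (30, np.float64(0.048)), (40, np.float64(0.048)), (50, np.float64(0.047))]
```

The cover stands at about 1.05 rad, with its edge at 137 mm. I'll raise the tip to z = 0.115 and advance inward.

```bash
python3 -m jog '[[[0,0,0.03,0,0,0,0],[0,0,0.065,0,0,0,0],[0,0,0.08,0,0,0,0],[-0.008,-0.006,0.081,0,0,0,0],[-0.023,-0.019,0.081,0,0,0,0],[-0.038,-0.032,0.081,0,0,0,0],[-0.05,-0.042,0.081,0,0,0,0],[-0.058,-0.049,0.081,0,0,0,0]]]'; python3 -m jog '[[[-0.006,-0.005,0,0,0,0,0],[-0.012,-0.01,0,0,0,0,0],[-0.018,-0.015,0,0,0,0,0],[-0.024,-0.02,0,0,0,0,0],[-0.03,-0.025,0,0,0,0,0],[-0.035,-0.03,0,0,0,0,0]]]'
```

```text
time_s: 7.05
position: [0.5258, 0.1742, 0.114]
orientation: [-0.0, 0.94, 0.342, -0.001]
ft_force: [0.9, 1.8, 1.9]
opening: 0.006
grip_force: 1.3
time_s: 7.65
position: [0.492, 0.1448, 0.1157]
orientation: [-0.0, 0.939, 0.343, -0.0]
ft_force: [0.2, -0.1, 0.9]
opening: 0.004
grip_force: 0.3
```

```bash
python3 -m jog '[[[-0.005,-0.004,0,0,0,0,0],[-0.01,-0.008,0,0,0,0,0],[-0.015,-0.0125,0,0,0,0,0],[-0.02,-0.017,0,0,0,0,0],[-0.024,-0.02,0,0,0,0,0],[-0.026,-0.022,0,0,0,0,0],[-0.026,-0.022,0,0,0,0,0]]]'; python3 cov.py;  python3 -m jog '[[[-0.0015,-0.0012,0,0,0,0,0],[-0.003,-0.0025,0,0,0,0,0],[-0.003,-0.0025,0,0,0,0,0]]]'
```

```text
time_s: 8.35
position: [0.4664, 0.123, 0.1158]
orientation: [0.0, 0.94, 0.343, 0.0]
ft_force: [-0.3, -0.1, -0.4]
opening: 0.007
grip_force: 0.0
top 148 [(20, np.float64(0.048)), (30, np.float64(0.048)), (40, np.float64(0.051)), (50, np.float64(0.051))]
scene 358 [(-80, np.float64(0.139)), (-60, np.float64(0.126)), (-50, np.float64(0.129)), (-40, np.float64(0.046)), (-30, np.float64(0.047)), (-20, np.float64(0.045)), (-10, np.float64(0.044)), (0, np.float64(0.036)), (10, np.float64(0.038)), (20, np.float64(0.044)), (30, np.float64(0.048)), (40, np.float64(0.048)), (50, np.float64(0.048))]
time_s: 8.75
position: [0.4645, 0.1215, 0.1158]
orientation: [-0.001, 0.939, 0.343, 0.002]
ft_force: [11.6, 8.9, -6.1]
opening: 0.002
grip_force: 7.5
```

The force jumped to about 15 N at the expected position (r ≈ −74 mm), so the cover is at its stop. I'll back off, rise and check.

```bash
python3 -m jog '[[[0.004,0.003,0,0,0,0,0],[0.012,0.01,0,0,0,0,0],[0.026,0.022,0.005,0,0,0,0],[0.045,0.038,0.02,0,0,0,0],[0.055,0.045,0.06,0,0,0,0],[0.055,0.035,0.1,0,0,0,0],[0.045,0,0.14,0,0,0,0],[0.03,-0.04,0.17,0,0,0,0]]]';  python3 -m jog '[[[-0.01,-0.04,0.02,0,0,0,0],[-0.02,-0.08,0.04,0,0,0,0],[-0.03,-0.12,0.05,0,0,0,0],[-0.04,-0.16,0.05,0,0,0,0],[-0.06,-0.21,0.05,0,0,0,0],[-0.08,-0.26,0.05,0,0,0,0],[-0.08,-0.26,0.05,0,0,0,0]]]'; python3 cov.py; python3 - <<'E'
from h import *
im,d=snapshot('scene');save('s3.png',cv2.resize(im[140:340,200:480],None,fx=2.8,fy=2.8,interpolation=cv2.INTER_CUBIC))
im,d=snapshot('top');a=np.load('top0.npz')
P=pts('top',d);P0=pts('top',a['d'])
for nm,u,v in [('loupe',263,252),('vial',235,181),('cup',257,193),('tw',299,188),('btl',238,282)]:
    s=np.s_[v-9:v+10,u-9:u+10];print(nm,np.abs(P[s][...,2]-P0[s][...,2]).mean().round(4))
E
```

```text
time_s: 9.55
position: [0.4956, 0.0855, 0.284]
orientation: [0.0, 0.939, 0.344, 0.0]
ft_force: [0.4, -0.8, -0.5]
opening: 0.003
grip_force: 0.0
time_s: 10.25
position: [0.414, -0.1782, 0.3322]
orientation: [0.0, 0.94, 0.341, -0.0]
ft_force: [-0.1, 1.3, 1.1]
opening: 0.006
grip_force: 0.0
top 527 [(-90, np.float64(0.148)), (-80, np.float64(0.15)), (-70, np.float64(0.151)), (-60, np.float64(0.088)), (-50, np.float64(0.058)), (-40, np.float64(0.075)), (-30, np.float64(0.072)), (-20, np.float64(0.049)), (-10, np.float64(0.038)), (0, np.float64(0.039)), (10, np.float64(0.04)), (20, np.float64(0.049)), (30, np.float64(0.049)), (40, np.float64(0.051)), (50, np.float64(0.051))]
scene 620 [(-80, np.float64(0.146)), (-70, np.float64(0.149)), (-60, np.float64(0.093)), (-50, np.float64(0.066)), (-40, np.float64(0.069)), (-30, np.float64(0.074)), (-20, np.float64(0.047)), (-10, np.float64(0.035)), (0, np.float64(0.038)), (10, np.float64(0.037)), (20, np.float64(0.046)), (30, np.float64(0.048)), (40, np.float64(0.047)), (50, np.float64(0.047))]
loupe 0.018
vial 0.0104
cup 0.0108
tw 0.0253
btl 0.0103
```

View pics/s3.png

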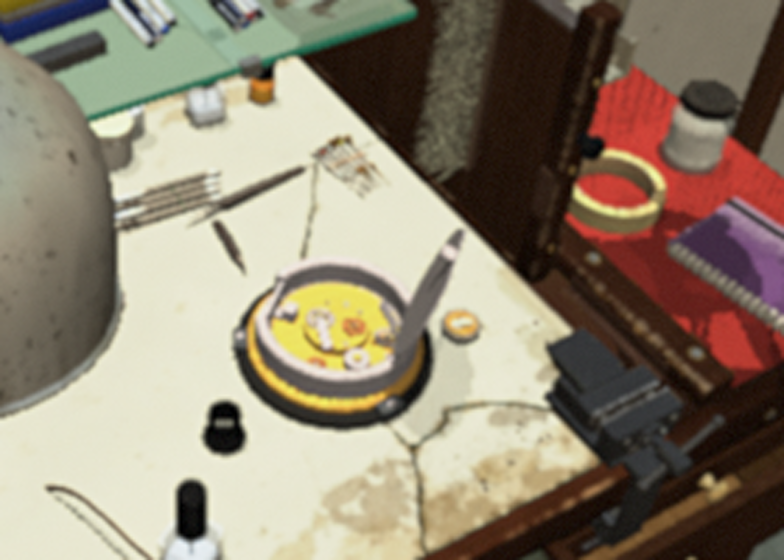

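The view shows the movement exposed and the cover leaning past upright, with its edge at (460,235). The bystanders are where they were, and the hand is clear.

```bash
python3 -c "
from plant import *
print(hand_in())"
```

```text
the job is handed in; nothing more can be done
None
```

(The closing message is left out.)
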